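# Clear the print board and register the stencil on its pins

### The arm

A 6-joint arm with a two-finger parallel gripper is mounted at the origin on the work surface. World frame = base frame: x ahead of the robot, y to its left, z up, the work surface at z = 0. Lengths are in m, angles in rad, forces in N, time in s.
With the tool pointing down it reaches from about 0.275 to 0.875 m from the base axis. Payload 12.5 kg.
Tool frame: the origin (TCP) lies at the very end of the fingers, on their centre line; the grasp point (between the pads) lies 19 mm behind it; z points along the fingers, y is the direction in which the jaws open and shut (so a half turn about z gives the same grasp; the last joint's range is limited). The gripper opens to 85 mm and grips with 20 to 120 N. Pads are 22 mm wide; open, the fingers measure 114 mm over their backs; the gripper's body (76 mm by 85 mm) begins 54 mm behind the grasp point. The pads swing forward as they close: fully open they stand 13 mm farther back than shut.
Start: joints at [1.17, 0.351, 1.652, -0, 1.139, -0.085], TCP at [0.171, 0.523, 0.231] pointing down, gripper open.
Joint ranges: [-2.75, 2.75], [-0.79, 2.1], [0.01, 2.65], [-1.57, 4.71], [0.07, 3.14], [-2.87, 2.87]. Speed limits (rad/s): [2.22, 2.22, 2.79, 3.14, 3.14, 3.14].

### API

Orientations are given as a rotation vector (axis times angle).
In Python, from workcell import manip gives the robot as it stands. Calls block until the motion is done:
- manip.move_to(position, orientation): joint-space move of the TCP to a pose.
- manip.move_linear(position, rotation=None, max_speed=0.15): straight line of the TCP; rotation=None keeps the orientation; max_speed is the mean speed in m/s.
- manip.movej(angles): joint-space move.
- manip.gripper_open() and manip.grab(squeeze=None): open the fingers fully, or close them until they stop; squeeze is the grip in N (None keeps the last).
- manip.sleep(seconds).
- manip.solve_ik(position, orientation): joint angles nearest the present ones, or None.
- manip.get_obs(): the state.
- manip.snapshot(name): name is "scene" or "top" or "wrist"; returns a dict with "color" (384x512x3 uint8, red, green, blue), "vertical_fov" (degrees; the focal length in pixels is half the picture's height over the tangent of half this angle, whatever the lens; pixels are square), "cx", "cy" (the principal point, pixels), "world_to_cam" (4x4, takes a point from world to camera coordinates); the wrist camera has in their place "hand_eye" (4x4, takes a point from camera to tool coordinates, whose origin is the TCP and whose axes are the flange's). Camera axes: x right, y up, looking along -z (the intrinsics and any distortion apply to the point x, -y, -z); pixel columns grow to the right and rows downward; lengths in m; the calibration is good to about 2 mm. A picture is of the moment at which its call begins: read the wrist's pose just before it. There is no depth.
A pose or a line that the arm cannot do raises manip.IKError and nothing moves.
- manip.close_job(): hands the job in, once; it reports no verdict.
The state is a dict: "t": time; "joint_positions": joint angles; "joint_vel": joint speeds; "tau": joint torques, N m; "tool_pos": TCP position; "ee_rot": TCP orientation; "ft_force": force on the tool from outside, world axes, zero at the start; "ft_torque": the same for the moment, N m; "width": opening from 0.0 (shut) to 1.0 (fully open).
Only numpy, scipy, OpenCV 4.12 (cv2) and the standard library are available. Lean on these libraries where they do the work, as an engineer would, in place of code of your own. Each camera call takes 0.05 s, during which the arm holds its last target.

### The job

Clear the paint tub with the orange lid off the board by stacking it gently on the yellow-lidded tub, turned the same way, so that its four feet sit in the recesses of that lid. Then slide the blue stencil along the board, without lifting it clear, until its two holes come over the two brass pins, and let it drop flat onto the board. Leave the three paint pans and the glass paperweight alone, and do not shift the yellow-lidded tub from its place.

Things in the scene. Friction and masses are not known exactly. Their poses are not given: they have to be found in the camera images.
- board: fixed pale wooden board, 320 mm (x) by 220 mm (y), 12 mm thick, on the work surface, white paper on top. Two brass pins stand on it at x = +75 mm, y = +50 and -50 mm. A thin dark outline printed on the paper frames the place of the seated stencil (180 x 160 mm, centre at x = +5 mm, y = 0). Origin: centre of its underside; z up
- pin_round (a point): foot of the brass pin that belongs in the stencil's round hole, on the board's top face (12 mm above the work surface). Both pins: 10 mm across for the lower 5 mm, then tapering to 5 mm across at the top, 10 mm tall. Fixed to the board, axes as the board's
- pin_slot (a point): foot of the other, identical pin, which belongs in the slot; 100 mm from the first along the board's -y
- stencil: loose see-through blue acrylic plate, 180 mm (x) by 160 mm (y), 5 mm thick, about 0.2 kg. It starts with its hole end (+x) propped on the pins' tops and its -x edge on the board (slope about 5 degrees), 30 to 55 mm too far towards the board's +x, a little askew. Two larger cut-outs in its -x half. Origin: centre of the underside; z up. Seated, its axes are the board's
- hole_round (a point): centre of the stencil's round hole (15 mm across; at stencil x = +70, y = +50 mm), in the plane of its underside; seated, it coincides with point pin_round
- hole_slot (a point): centre of the stencil's slot (15 mm in x by 21 mm in y; at stencil x = +70, y = -50 mm), in the plane of its underside; seated, it lies on point pin_slot to within the slot's play
- stencil_grip (a point): middle of the top of the upright white grip bar fixed on the stencil: bar 60 mm long (x), 14 mm thick (y), 32 mm tall, centred at stencil x = -10, y = 0; this point is 37 mm above the stencil's underside
- tub: closed paint tub, orange lid: 84 (x) x 54 (y) x 46 mm high, one rigid piece, about 0.2 kg. Four round feet, 8 mm across, 4 mm tall, under it at x = +-31, y = +-16 mm. Origin: centre of the underside at the feet's tips, z up. It starts on the board just before the stencil's -x edge, in its way, its length roughly along the board's x. The lid's sides (54 mm apart in y) are 38 to 46 mm up
- tub_top (a point): centre of the orange lid's top face, 46 mm above the feet's tips; the box under the lid is 80 x 50 mm
- base_tub: a tub of the same make and size with a yellow lid, about 0.45 kg, loose, standing on the work surface left or right of the board. Origin: centre of the underside at the feet's tips, z up. Stacked, the orange tub's origin is about 42 mm above this one and its x axis lies along this x axis; half a turn makes no difference
- base_tub_top (a point): centre of the yellow lid's top face, 46 mm above that tub's underside. Four square recesses in this face, 12 x 12 mm and 5 mm deep, at the feet's x, y (+-31, +-16 mm)
- pan_white: small open paint pan, 30 x 20 x 12 mm, white paint; a bystander
- pan_blue: the same with blue paint; a bystander
- pan_indigo: the same with dark indigo paint; a bystander
- paperweight: clear glass dome, 60 mm across, 36 mm high; a bystander, on the work surface on the side of the board away from the yellow-lidded tub

How it is judged:
By the outcome, as a careful person would: the job done as asked, in the order asked, and still so for the second after the job is handed in, with the robot touching nothing.
It also fails if it takes over 51 s, if anything falls off the work surface, if the arm or the gripper's body presses on something with over 40 N, if the wrist force passes 120 N, or if a joint passes its speed limit or range.

## Working session

There is one attempt and no reset: what is moved stays moved. The work goes in short steps, each a Python script; the robot and the scene stay as the last script left them, time stands still between calls to the robot, and variables do not carry over. Pictures are saved under pics/ and viewed, and the job is handed in when it is done.

```bash
ls; mkdir -p pics; cat > h.py <<'E'
import numpy as np, cv2
from workcell import manip
def snap(n,f):
    o=manip.get_obs(); s=manip.snapshot(n)
    cv2.imwrite(f'pics/{f}.png',cv2.cvtColor(s['color'],cv2.COLOR_RGB2BGR))
    np.save(f'pics/{f}.npy',dict(s=s,o=o),allow_pickle=True); return s,o
E
python3 - <<'E'
from h import *
for n in ['scene','top','wrist']:
    s,o=snap(n,n+'0'); print({k:v for k,v in s.items() if k!='color'})
print(o)
E
```

```text
pics
{'vertical_fov': 51.068519675174805, 'cx': 251.66382425995033, 'cy': 193.6511523398277, 'world_to_cam': array([[-0.51055457,  0.8597729 , -0.01116238,  0.27176072],
       [-0.49626652, -0.28404436,  0.82038914,  0.23965319],
       [ 0.70217774,  0.42439294,  0.57169665, -1.42017246],
       [ 0.        ,  0.        ,  0.        ,  1.        ]])}
{'vertical_fov': 48.830351295976925, 'cx': 254.21321894428453, 'cy': 191.99722221415828, 'world_to_cam': array([[-0.02342955, -0.99970104, -0.00699215,  0.04698858],
       [ 0.98959086, -0.02418483,  0.14186268, -0.5694854 ],
       [-0.14198937, -0.00359559,  0.98986165, -1.01376706],
       [ 0.        ,  0.        ,  0.        ,  1.        ]])}
{'vertical_fov': 63.660193294593746, 'cx': 255.25625795189114, 'cy': 187.9834917386543, 'hand_eye': array([[-1.08566503e-03,  9.45971533e-01,  3.24247868e-01,
         8.42355518e-02],
       [ 9.99999379e-01,  9.45624375e-04,  5.89458351e-04,
        -6.83219654e-05],
       [ 2.50994133e-04,  3.24248306e-01, -9.45971973e-01,
        -1.42351238e-01],
       [ 0.00000000e+00,  0.00000000e+00,  0.00000000e+00,
         1.00000000e+00]])}
{'t': 0.1, 'joint_positions': array([ 1.17040433e+00,  3.51243204e-01,  1.65237307e+00,  2.43371964e-05,
        1.13912605e+00, -8.46420402e-02]), 'joint_vel': array([ 5.73118335e-04,  4.49096702e-05, -8.87468739e-04,  6.69490506e-04,
       -2.23198381e-03, -3.63101987e-04]), 'tau': array([ 1.51401073e-03, -5.06836438e+01, -2.91870350e+01, -6.19433013e-05,
        2.65329189e-03, -2.34695301e-05]), 'tool_pos': array([0.17066099, 0.52252375, 0.23077401]), 'ee_rot': array([-4.93890051e-01, -3.10222574e+00,  1.74454719e-03]), 'ft_force': array([-0.02052682,  0.56684523, -0.09737459]), 'ft_torque': array([ 0.00263461, -0.01183865, -0.02281952]), 'width': 0.9980290815128148}
```

View pics/scene0.png

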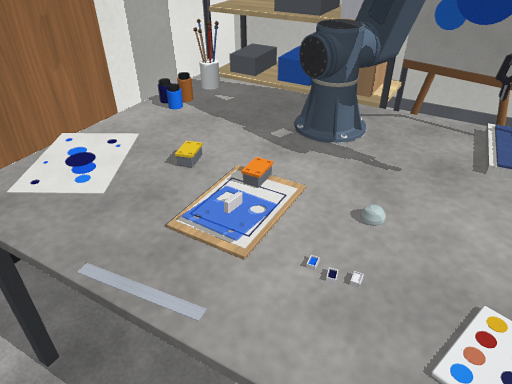

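View pics/top0.png

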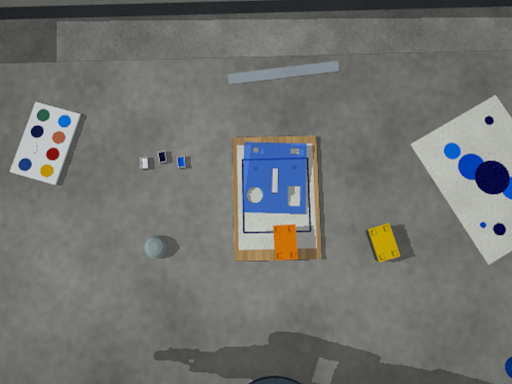

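View pics/wrist0.png

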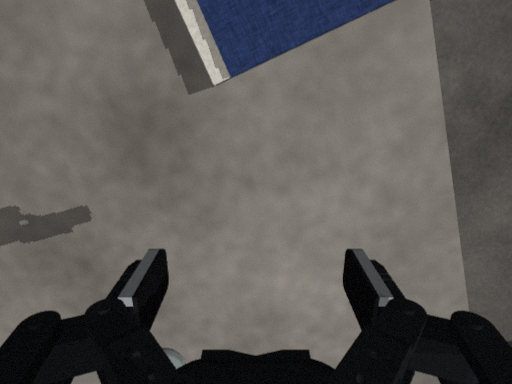

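Top view: the orange lid is at about (286,242) px and overlaps the board's −x end. The yellow lid is at (384,242), the board spans (234–320, 137–261), and the paperweight is at (157,247). The pans are at around (163,160). Next I'll get coarse poses from the masks.

```bash
cat >> h.py <<'E'
from scipy.spatial.transform import Rotation as R
def load(f): 
    d=np.load(f'pics/{f}.npy',allow_pickle=True).item(); return d['s'],d['o']
def cam(s,o):
    if 'world_to_cam' in s: T=np.linalg.inv(s['world_to_cam'])
    else:
        W=np.eye(4); W[:3,:3]=R.from_rotvec(o['ee_rot']).as_matrix(); W[:3,3]=o['tool_pos']; T=W@s['hand_eye']
    return T, 192/np.tan(np.radians(s['vertical_fov'])/2)
def unproj(s,o,px,z):
    T,f=cam(s,o); px=np.atleast_2d(px).astype(float)
    d=np.c_[(px[:,0]-s['cx'])/f,-(px[:,1]-s['cy'])/f,-np.ones(len(px))]@T[:3,:3].T
    c=T[:3,3]; return c+d*((z-c[2])/d[:,2])[:,None]
def proj(s,o,P):
    T,f=cam(s,o); p=(np.atleast_2d(P)-T[:3,3])@T[:3,:3]
    return np.c_[s['cx']+f*p[:,0]/-p[:,2], s['cy']-f*p[:,1]/-p[:,2]]
def hsvmask(s,lo,hi):
    m=cv2.inRange(cv2.cvtColor(s['color'],cv2.COLOR_RGB2HSV),lo,hi)
    n,l,st,_=cv2.connectedComponentsWithStats(m); i=1+np.argmax(st[1:,4]); return (l==i).astype(np.uint8)*255
OR=((5,150,80),(16,255,255)); YE=((22,150,60),(32,255,255))
def rect(s,o,col,z):
    m=hsvmask(s,*col); m=cv2.morphologyEx(m,cv2.MORPH_CLOSE,np.ones((5,5)))
    c=max(cv2.findContours(m,cv2.RETR_EXTERNAL,cv2.CHAIN_APPROX_NONE)[0],key=cv2.contourArea)[:,0]
    w=unproj(s,o,c,z)[:,:2]*1000
    (cx,cy),(a,b),t=cv2.minAreaRect(w.astype(np.float32))
    if a<b: a,b,t=b,a,t+90
    t=(t+90)%180-90
    return np.array([cx,cy,a,b,t]).round(1)
E
python3 - <<'E'
from h import *
s,o=load('top0')
print('orange',rect(s,o,OR,.058),'yellow',rect(s,o,YE,.046))
print('board',unproj(s,o,[[234,137],[317,136],[321,260],[235,261]],.012).round(3))
print('stencil grip',unproj(s,o,[[273,169],[273,191]],.06).round(3))
s,o=load('scene0')
print('orange',rect(s,o,OR,.058),'yellow',rect(s,o,YE,.046))
E
```

```text
orange [444.3 -38.6  83.5  54.2   1.8] yellow [ 438.5 -278.9   83.6   55.7   15.2]
board [[ 0.721  0.083  0.012]
 [ 0.718 -0.134  0.012]
 [ 0.399 -0.13   0.012]
 [ 0.401  0.086  0.012]]
stencil grip [[ 0.624 -0.014  0.06 ]
 [ 0.569 -0.013  0.06 ]]
orange [449.  -31.6  94.6  59.2   1.5] yellow [ 442.4 -270.6   95.8   58.8   16. ]
```

```bash
cat >> h.py <<'E'
def down(yaw): # tool x = -(world x rotated by yaw)
    return (R.from_euler('z',yaw,degrees=True)*R.from_rotvec([0,-np.pi,0])).as_rotvec()
def off(x,y,yaw,dx,dy=0):
    c,s_=np.cos(np.radians(yaw)),np.sin(np.radians(yaw)); return x+c*dx-s_*dy, y+s_*dx+c*dy
E
python3 - <<'E'
from h import *
for n,(x,y,yaw,z) in dict(yel=(.4385,-.2789,15.2,.19),ora=(.4443,-.0386,1.8,.202)).items():
    X,Y=off(x,y,yaw,-.005)
    print(manip.solve_ik([X,Y,z],down(yaw)))
    manip.move_to([X,Y,z],down(yaw)); manip.sleep(.3)
    s,o=snap('wrist',n+'1'); print(o['t'],o['tool_pos'],X,Y)
    print(rect(s,o,OR,.058),rect(s,o,YE,.046))
E
```

```text
[-0.66383242  0.33916249  1.78109433  0.          1.02133584 -2.49991879]
3.4167 [ 0.43379194 -0.28005634  0.19001003] 0.4336749175276384 -0.2802109458932043
[443.2 -36.6  85.   55.8   2.3] [ 437.4 -277.5   83.9   53.7   15.2]
[-1.93632670e-01  1.89552050e-01  1.95082764e+00 -4.44089210e-16
  1.00121297e+00 -1.79584492e+00]
4.725 [ 0.4393613  -0.03935842  0.20186504] 0.43930246719817134 -0.03875705379539064
[443.3 -36.7  83.8  54.4   1.7] [ 436.8 -275.1   83.8   60.9   15.5]
```

```bash
python3 -c "
import cv2,numpy as np
cv2.imwrite('pics/pair1.png',np.vstack([cv2.imread('pics/yel1.png')[:300],cv2.imread('pics/ora1.png')[:300]]))"
```

```text
(no output)
```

View pics/pair1.png

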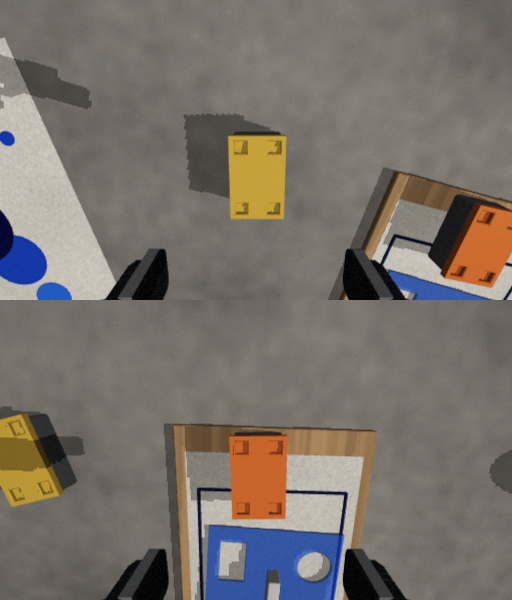

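```bash
python3 - <<'E'
from h import *
x,y,yaw=.4433,-.0367,1.7
manip.move_to([x,y,.10],down(yaw))
manip.move_linear([x,y,.031],max_speed=.08)
o=manip.get_obs(); print(o['t'],o['tool_pos'],o['ft_force'])
manip.grab(squeeze=30); manip.sleep(.2)
o=manip.get_obs(); print(o['t'],o['width'],o['tool_pos'],o['ft_force'])
manip.move_linear([x,y,.15],max_speed=.12)
X,Y,W=.4374,-.2775,15.2
manip.move_to([X,Y,.15],down(W)); manip.sleep(.3)
s,o=snap('wrist','carry'); print(o['t'],o['width'],o['tool_pos'],o['ft_force'],rect(s,o,OR,.15+.027-.012))
snap('scene','carry_s')
E
```

```text
6.275 [ 0.44360131 -0.03674357  0.03139748] [0.10847885 1.55405599 0.53992851]
6.8667 0.6270084699292366 [ 0.44352342 -0.03688123  0.03142846] [-1.68474473 -1.73315736  4.85127101]
9.2583 0.6271322015894314 [ 0.43767415 -0.27676638  0.15007318] [ 0.05021663  0.40540252 -1.65259641] [ 444.8 -274.7   94.8   59.5   15.8]
```

View pics/carry.png

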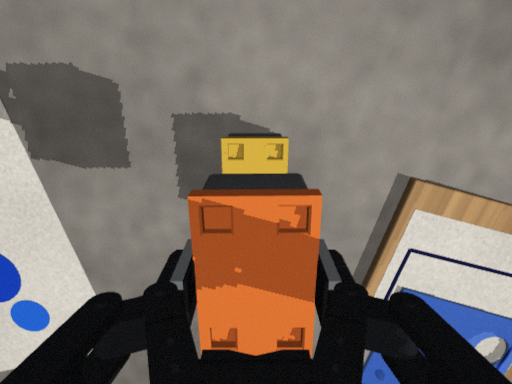

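```bash
python3 - <<'E'
from h import *
s,o=load('carry')
for z in (.174,.1766,.180): print(rect(s,o,OR,z))
T,_=cam(s,o);print(T[:3,3])
print('far edge',unproj(s,o,[[189,191],[321,190]],.1766), 'front recess', unproj(s,o,[[217,218],[294,218],[224,338],[291,338]],.1766))
print(s['color'][345:372:2,300].tolist())
E
```

```text
[ 438.5 -276.4   88.1   55.3   15.8]
[ 436.7 -276.9   86.2   54.1   15.8]
[ 434.4 -277.5   83.7   52.5   15.8]
[ 0.35639106 -0.29868684  0.29242109]
far edge [[ 0.40281906 -0.31334743  0.1766    ]
 [ 0.38867408 -0.26289393  0.1766    ]] front recess [[ 0.411342   -0.29999499  0.1766    ]
 [ 0.4030749  -0.26956988  0.1766    ]
 [ 0.47124163 -0.28286525  0.1766    ]
 [ 0.46290026 -0.25216998  0.1766    ]]
[[98, 46, 19], [162, 78, 35], [144, 71, 33], [13, 13, 13], [11, 13, 10], [13, 16, 16], [16, 16, 16], [17, 17, 16], [10, 12, 14], [5, 10, 9], [10, 12, 11], [12, 9, 14], [12, 11, 13], [16, 16, 18]]
```

```bash
python3 - <<'E'
from h import *
X,Y=.4378,-.2777; W=15.2
manip.move_linear([X,Y,.074],max_speed=.1); manip.sleep(.3)
o=manip.get_obs(); e=np.array([X,Y])-o['tool_pos'][:2]; print(o['t'],o['tool_pos'],e,(R.from_rotvec(o['ee_rot'])*R.from_rotvec(down(W)).inv()).as_rotvec())
f0=o['ft_force']
c=np.array([X,Y])+e
for z in (.069,.067,.0655,.064,.063,.062,.0614,.0608):
    manip.move_linear([*c,z],max_speed=.03); manip.sleep(.05)
    o=manip.get_obs(); df=o['ft_force']-f0; print(round(o['t'],2),z,o['tool_pos'].round(4),df.round(2))
    if df[2]>4: break
s,o=snap('scene','low_s'); snap('wrist','low_w')
E
python3 -c "
import cv2
im=cv2.imread('pics/low_s.png')[110:230,130:290];cv2.imwrite('pics/low_sc.png',cv2.resize(im,None,fx=4.5,fy=4.5,interpolation=3))"
```

```text
10.5667 [ 0.43794113 -0.27780016  0.07434436] [-0.00014113  0.00010016] [-3.75873597e-04 -4.94325270e-04 -1.40351671e-05]
10.93 0.069 [ 0.4376 -0.2776  0.0689] [-1.35 -0.19 -0.28]
11.23 0.067 [ 0.4376 -0.2776  0.0669] [-1.4  -1.4   0.72]
11.53 0.0655 [ 0.4376 -0.2776  0.0655] [-1.25 -0.64  0.7 ]
11.83 0.064 [ 0.4376 -0.2776  0.064 ] [-1.02  0.78  0.56]
12.13 0.063 [ 0.4376 -0.2776  0.063 ] [-0.57 -0.03  0.68]
12.43 0.062 [ 0.4376 -0.2776  0.062 ] [-0.46  0.25 -0.52]
12.73 0.0614 [ 0.4377 -0.2777  0.0615] [-1.83 -0.92  2.2 ]
13.03 0.0608 [ 0.4379 -0.2777  0.0614] [-3.35  0.65 10.59]
```

View pics/low_sc.png

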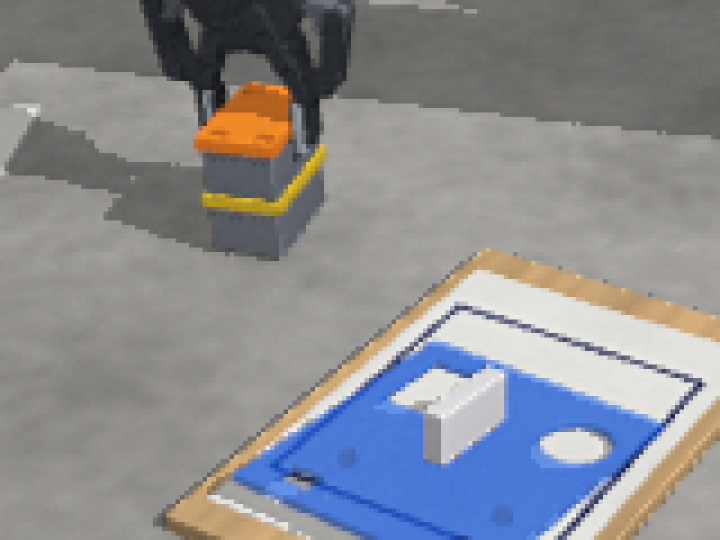

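```bash
python3 - <<'E'
from h import *
o=manip.get_obs();p=o['tool_pos']
manip.move_linear([.4377,-.2777,.0614],max_speed=.03)
manip.gripper_open(); manip.sleep(.2)
manip.move_linear([.4377,-.2777,.17],max_speed=.12)
s,o=snap('wrist','stk_w'); print(o['t'],o['width'],rect(s,o,OR,.088))
manip.move_to([.575,-.024,.20],down(1)); manip.sleep(.3)
s,o=snap('wrist','st1'); print(o['t'],o['tool_pos'])
snap('top','st1_t');snap('scene','st1_s')
E
python3 -c "
import cv2,numpy as np
a=cv2.imread('pics/stk_w.png');cv2.imwrite('pics/a2.png',np.vstack([a[60:300],cv2.resize(cv2.imread('pics/st1_s.png')[110:230,130:386],(512,240),interpolation=2)]))
b=cv2.imread('pics/st1.png');cv2.imwrite('pics/b2.png',cv2.resize(b,(800,600),interpolation=2))"
```

```text
15.0667 0.9993362329811571 [ 437.6 -277.6   85.1   54.1   15.6]
16.5333 [ 0.57488833 -0.02468183  0.19997425]
```

View pics/a2.png

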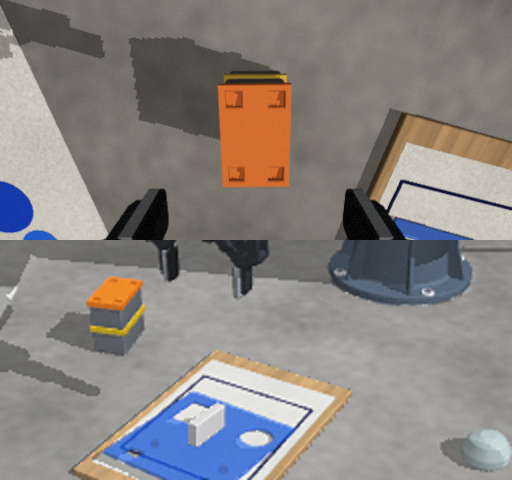

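View pics/b2.png

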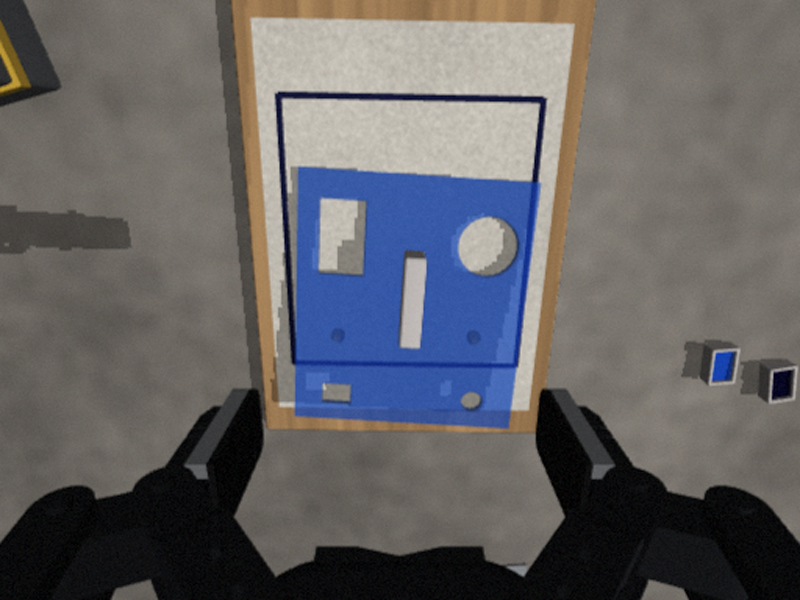

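The stack sits correctly: orange measures (437.6, −277.6), on the yellow tub's spot. In st1 (shown at 800 px) the pins show through the plate at about (338,335) and (474,337). The slot is at (337,393), the round hole at (471,400) and the bar at (413,300). Now I'll measure these.

```bash
cat >> h.py <<'E'
def blue(s):
    h=cv2.cvtColor(s['color'],cv2.COLOR_RGB2HSV)
    return cv2.inRange(h,(100,130,60),(125,255,255))
E
python3 - <<'E'
from h import *
s,o=load('st1')
m=hsvmask(s,(100,110,50),(125,255,255))
cs,hi=cv2.findContours(m,cv2.RETR_CCOMP,cv2.CHAIN_APPROX_NONE)
for c,h in zip(cs,hi[0]):
    if cv2.contourArea(c)>40:
        M=cv2.moments(c);print(h[3],cv2.contourArea(c),(M['m10']/M['m00'],M['m01']/M['m00']),cv2.boundingRect(c))
crop=s['color'][195:285,170:360,::-1]
cv2.imwrite('pics/c1.png',cv2.resize(crop,None,fx=4,fy=4,interpolation=cv2.INTER_CUBIC))
E
```

```text
-1 22823.5 (262.1762729934789, 188.81502252794996) (188, 107, 158, 167)
0 129.0 (300.9418604651163, 255.82816537467696) (294, 250, 15, 13)
0 240.5 (214.7013167013167, 250.53915453915454) (205, 244, 21, 14)
0 985.0 (263.60761421319796, 191.5544839255499) (254, 159, 20, 66)
0 1212.5 (311.53841924398625, 157.17223367697594) (292, 137, 40, 41)
0 1501.5 (218.3065823065823, 150.7195027195027) (202, 125, 34, 52)
```

View pics/c1.png

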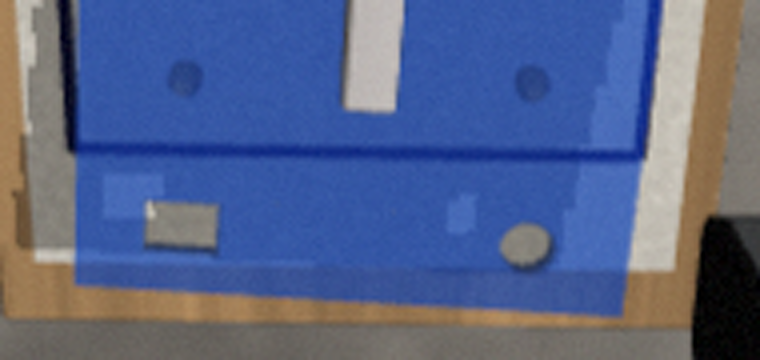

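```bash
cat >> h.py <<'E'
def fit2d(local,world):
    L=np.array(local,float);W=np.array(world,float)[:,:2]; lm,wm=L.mean(0),W.mean(0)
    a=L-lm;b=W-wm; t=np.arctan2((a[:,0]*b[:,1]-a[:,1]*b[:,0]).sum(),(a*b).sum())
    Q=np.array([[np.cos(t),-np.sin(t)],[np.sin(t),np.cos(t)]]); tr=wm-Q@lm
    return tr,np.degrees(t),(np.linalg.norm((L@Q.T+tr)-W,axis=1)*1000).round(1)
E
python3 - <<'E'
from h import *
s,o=load('st1')
C=unproj(s,o,[[177.5,61],[348.6,63.5],[188,232.6],[331,234.2]],.012); print(C.round(4))
L=np.array([[-85,-80],[-85,80],[95,-80],[95,80]])/1000
print('board',fit2d(L,C)); tr,t,_=fit2d(L,C)
Q=R.from_euler('z',t,degrees=True).as_matrix()[:2,:2]
print('pins from outline',[(Q@np.array(p)+tr).round(4) for p in ([.075,.05],[.075,-.05])])
for z in (.017,.019,.022): print('pins',z,unproj(s,o,[[303,215.75],[216.1,214.5]],z).round(4)[:,:2].tolist())
for z in (.026,.028,.030): 
    h=unproj(s,o,[[301.2,255.9],[215,251]],z); d=h[0]-h[1];print('holes',z,h.round(4)[:,:2].tolist(),np.linalg.norm(d).round(4),np.degrees(np.arctan2(-d[0],d[1])).round(2))
# -x edge corners display (298,168),(540,183)
print('edge',unproj(s,o,np.array([[298,168],[540,183]])*.64,.017).round(4))
b=unproj(s,o,np.array([[407,259],[426,259],[401,347],[421,348]])*.64,.055);print('bar',b.round(4), b.mean(0))
E
```

```text
[[ 0.4722 -0.1033  0.012 ]
 [ 0.4719  0.0663  0.012 ]
 [ 0.6611 -0.1033  0.012 ]
 [ 0.6606  0.0668  0.012 ]]
board (array([ 0.56143301, -0.01836968]), np.float64(0.09876890196354168), array([6.5, 6.6, 6.8, 6.5]))
pins from outline [array([0.6363, 0.0318]), array([ 0.6365, -0.0682])]
pins 0.017 [[0.6349, 0.031], [0.6349, -0.0686]]
pins 0.019 [[0.6341, 0.0306], [0.634, -0.0684]]
pins 0.022 [[0.6327, 0.0301], [0.6327, -0.068]]
holes 0.026 [[0.6821, 0.0307], [0.6772, -0.0699]] 0.1007 -2.82
holes 0.028 [[0.6809, 0.0303], [0.676, -0.0696]] 0.1001 -2.82
holes 0.03 [[0.6797, 0.03], [0.6748, -0.0694]] 0.0994 -2.82
edge [[ 0.5163 -0.0915  0.017 ]
 [ 0.5235  0.0676  0.017 ]]
bar [[ 0.5665 -0.0198  0.055 ]
 [ 0.5663 -0.0082  0.055 ]
 [ 0.6259 -0.0225  0.055 ]
 [ 0.6264 -0.0094  0.055 ]] [ 0.5962804  -0.01497453  0.055     ]
```

```bash
cat >> h.py <<'E'
TL=np.array([.080,0,.010])  # TCP relative to stencil -x edge midpoint (underside), stencil frame
def spose(ex,ey,yaw,pitch,z=.012):
    S=R.from_euler('z',yaw,degrees=True)*R.from_euler('y',-pitch,degrees=True)
    return np.array([ex,ey,z])+S.apply(TL), (S*R.from_rotvec([0,-np.pi,0])*R.from_euler('z',180,degrees=True)).as_rotvec()
E
python3 - <<'E'
from h import *
p,r=spose(.5194,-.0121,-2.75,5.0); print(p)
S=R.from_rotvec(r); ap=p+S.apply([0,0,-.055])
print(manip.solve_ik(ap,r),manip.solve_ik(p,r))
manip.move_to(ap,r); manip.sleep(.2)
s,o=snap('wrist','pre'); print(o['t'],o['tool_pos'])
E
```

```text
[ 0.59813324 -0.01588183  0.02893441]
[-0.10710012  0.57796496  1.71268807  0.00744293  0.76383861  1.50654192] [-0.10660628  0.67234673  1.71569042  0.0082583   0.6664547   1.50591789]
19.5917 [ 0.59335267 -0.01567383  0.08376235]
```

View pics/pre.png

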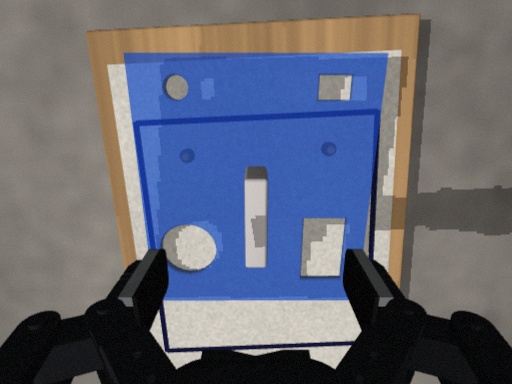

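The picture shows the bar centred between the fingers at x≈256 px and aligned. The pins are at (187,155) and (329,149), the round hole at (176,87) and the slot at (335,87). I'll cross-check these, then grasp.

```bash
python3 - <<'E'
from h import *
s,o=load('pre')
print('pins',unproj(s,o,[[187,155.5],[329,149]],.0165).round(4).tolist())
h=unproj(s,o,[[176.5,87],[335,87]],.028); d=h[0]-h[1]; print('holes',h.round(4).tolist(),np.linalg.norm(d),np.degrees(np.arctan2(-d[0],d[1])))
L=np.array([[-85,-80],[-85,80],[95,-80],[95,80]])/1000*1.06
C=unproj(s,o,[[364,345],[167,349],[377,112],[138,122.5]],.012); print(C.round(4).tolist(),C.mean(0))
p,r=spose(.5194,-.0121,-2.75,5.0)
manip.move_linear(p,r,max_speed=.06); manip.sleep(.1)
o=manip.get_obs(); print(o['t'],o['tool_pos'],o['ft_force'])
manip.grab(squeeze=25); manip.sleep(.2)
s,o=snap('wrist','held'); print(o['t'],o['tool_pos'],o['ft_force'],o['width'])
E
```

```text
pins [[0.6358, 0.0304, 0.0165], [0.6355, -0.0692, 0.0165]]
holes [[0.6808, 0.0299, 0.028], [0.6759, -0.07, 0.028]] 0.10005887689610819 -2.803134872752849
[[0.4683, -0.1011, 0.012], [0.4725, 0.065, 0.012], [0.6589, -0.1033, 0.012], [0.66, 0.0632, 0.012]] [ 0.56490353 -0.01903282  0.012     ]
20.8083 [ 0.59838315 -0.01591797  0.02938501] [ 0.44588261 -0.10944005  0.50639151]
21.6583 [ 0.59815995 -0.01587986  0.02899443] [-0.80697851 -0.03266579  1.64134149] 0.15851944640474985
```

View pics/held.png

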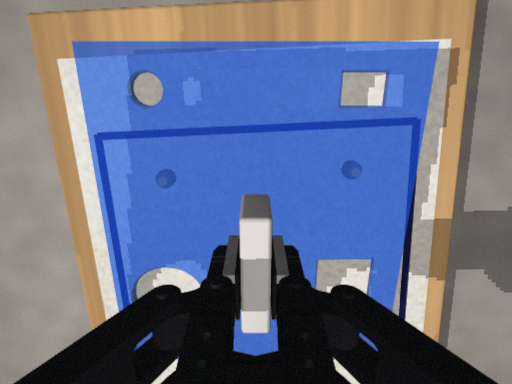

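```bash
python3 - <<'E'
from h import *
a=np.array([.5194,-.0121,-2.75]); b=np.array([.4757,-.0190,0.])
f0=manip.get_obs()['ft_force']
for k in (.2,.4,.6,.8,.92):
    e=a+(b-a)*k; th=np.degrees(np.arcsin(.010/(.6355-e[0])))
    p,r=spose(*e,th); manip.move_linear(p,r,max_speed=.04)
    o=manip.get_obs(); df=o['ft_force']-f0; print(round(o['t'],2),k,round(th,2),(o['tool_pos']-p).round(4),df.round(1))
    if np.linalg.norm(df)>20: break
manip.sleep(.1)
s,o=snap('wrist','sl1')
E
```

```text
22.07 0.2 4.59 [-0.0005 -0.      0.    ] [-1.9 -0.2  3.2]
22.44 0.4 4.29 [-0.0005 -0.      0.    ] [-1.6 -0.3  4.6]
22.81 0.6 4.03 [-0.0005 -0.0001  0.    ] [-1.8 -0.2  5.5]
23.18 0.8 3.8 [-0.0006 -0.      0.    ] [-0.4 -0.5  5.4]
23.46 0.92 3.67 [-0.0013  0.0001 -0.0006] [-1.4 -0.  -1.2]
```

View pics/sl1.png

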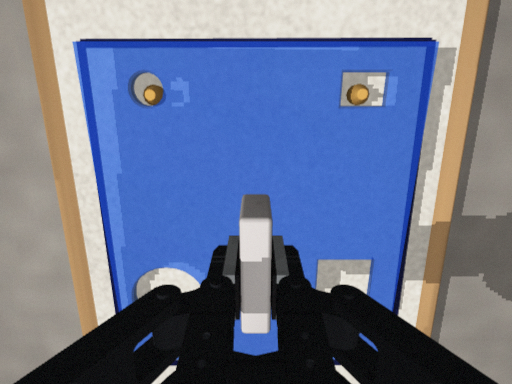

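```bash
python3 - <<'E'
from h import *
s,o=load('sl1')
c=s['color'][60:120,110:410,::-1]; cv2.imwrite('pics/c3.png',cv2.resize(c,(800,160),interpolation=cv2.INTER_CUBIC))
m=cv2.inRange(cv2.cvtColor(s['color'],cv2.COLOR_RGB2HSV),(8,120,60),(24,255,255))[60:120,110:410]
n,l,st,ce=cv2.connectedComponentsWithStats(m); print(st,ce+[110,60])
P=unproj(s,o,[[153.3,94.8],[358.5,93.5]],.020);H=unproj(s,o,[[148.3,89],[363,89]],.0245);print(P.round(4),H.round(4),(P-H).round(4), o['tool_pos'])
E
```

```text
[[    0     0   300    60 17387]
 [   34    25    18    20   276]
 [  237    25    21    20   337]] [[259.30430782  89.33760856]
 [152.57608696  94.0615942 ]
 [357.16617211  94.14243323]]
[[ 0.6357  0.0297  0.02  ]
 [ 0.6358 -0.068   0.02  ]] [[ 0.6381  0.0303  0.0245]
 [ 0.6376 -0.0685  0.0245]] [[-0.0025 -0.0006 -0.0045]
 [-0.0019  0.0005 -0.0045]] [ 0.55764156 -0.01865793  0.02661843]
```

View pics/c3.png

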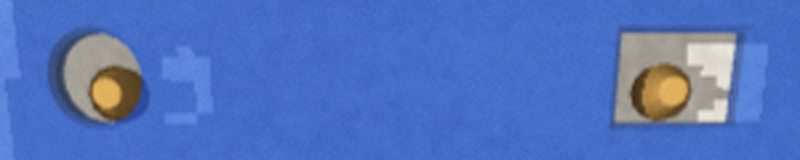

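```bash
python3 - <<'E'
from h import *
f0=manip.get_obs()['ft_force']
for th in (3.6,3.0,2.3,1.6,1.0,.5):
    p,r=spose(.4758,-.0190,0.,th); manip.move_linear(p,r,max_speed=.02); manip.sleep(.05)
    o=manip.get_obs(); df=o['ft_force']-f0; print(round(o['t'],2),th,(o['tool_pos']-p).round(4),df.round(1))
    if np.linalg.norm(df)>15: break
s,o=snap('wrist','low1'); snap('scene','low1_s')
E
```

```text
23.98 3.6 [-0.0001  0.     -0.0001] [ 0.6 -1.3 -0.7]
24.27 3.0 [ 0.0001  0.     -0.0001] [-0.4  0.3 -0.3]
24.57 2.3 [ 0.      0.     -0.0001] [ 0.  -1.4 -1.3]
24.88 1.6 [ 0.0001  0.     -0.    ] [ 0.8 -0.6 -1.3]
25.18 1.0 [ 0.0001  0.     -0.    ] [ 0.6 -0.9 -1.3]
25.48 0.5 [ 0.  0. -0.] [-0.1 -0.6 -1.3]
```

View pics/low1.png

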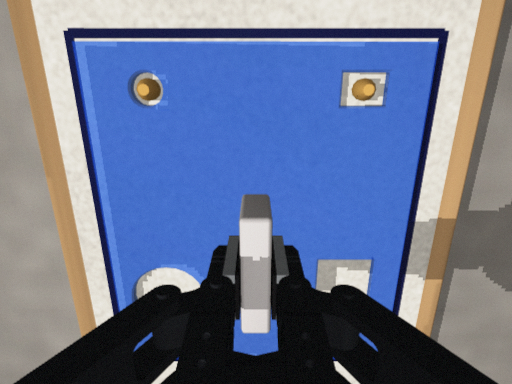

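The pins are centred in both holes at (148,90) and (364,90), and the wrist feels no force. I'll finish lowering, release, retreat and check.

```bash
python3 - <<'E'
from h import *
f0=manip.get_obs()['ft_force']
for th,z in ((.2,.012),(0,.0118)):
    p,r=spose(.4758,-.0190,0.,th,z); manip.move_linear(p,r,max_speed=.02); manip.sleep(.05)
    o=manip.get_obs(); df=o['ft_force']-f0; print(round(o['t'],2),th,(o['tool_pos']-p).round(4),df.round(1))
    if np.linalg.norm(df)>8: break
manip.gripper_open(); manip.sleep(.3)
q=manip.get_obs()['tool_pos']
manip.move_linear(q+[0,0,.11],max_speed=.1); manip.sleep(.2)
s,o=snap('wrist','fin'); print(o['t'],o['ft_force'])
manip.move_to([.48,.10,.3],r); snap('top','fin_t'); snap('scene','fin_s'); print(manip.get_obs()['t'])
E
python3 - <<'E'
import cv2,numpy as np
a=cv2.imread('pics/fin.png')
b=cv2.resize(cv2.imread('pics/fin_s.png')[130:260,150:310],(288,234),interpolation=2)
t=cv2.resize(cv2.imread('pics/fin_t.png')[120:270,130:420],(512,265)[:2],interpolation=2)
cv2.imwrite('pics/f1.png',a[:330]);
c=np.zeros((265,800,3),np.uint8);c[:,:512]=t;c[:234,512:]=b;cv2.imwrite('pics/f2.png',c)
E
```

```text
25.88 0.2 [-0.  0. -0.] [ 0.6  1.  -1.3]
26.18 0 [-0.     -0.      0.0004] [-3.7 -0.3  6.7]
28.6167 [ 0.26860361 -0.24846738 -0.21871059]
29.65
```

View pics/f1.png

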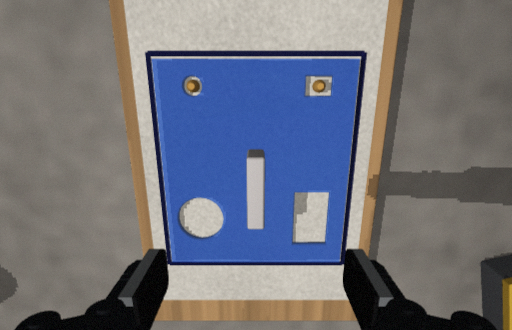

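View pics/f2.png

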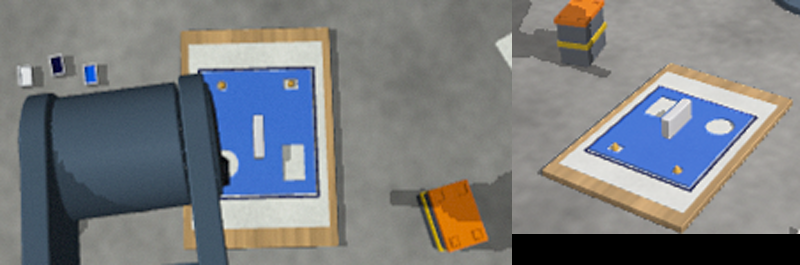

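The stencil sits inside the outline with both pins up through the holes, at (193,86) and (319,86). The stack stands upright and the pans haven't moved. One last numeric check, then I'll hand in.

```bash
python3 - <<'E'
from h import *
s,o=load('fin_t'); print('orange',rect(s,o,OR,.088))
s,o=load('fin'); h=unproj(s,o,[[193,86.5],[319,86.5]],.017); print(h.round(4), np.linalg.norm(h[0]-h[1]))
m=hsvmask(s,(100,110,50),(125,255,255)); 
print('top corners +x',unproj(s,o,[[152,57],[361,57],[345,261],[171,262]],.017).round(4).tolist())
for i in (0,):
    a,oa=load('top0'); b,ob=load('fin_t')
    d=cv2.absdiff(a['color'],b['color'])[145:172,135:192]; print('pans diff max',d.max())
manip.close_job()
E
```

```text
orange [ 438.7 -278.5   84.3   56.2   15.8]
[[ 0.6352  0.0302  0.017 ]
 [ 0.6351 -0.0692  0.017 ]] 0.09935670580392936
top corners +x [[0.6567, 0.0602, 0.017], [0.6565, -0.0999, 0.017], [0.4766, -0.1045, 0.017], [0.4757, 0.0618, 0.017]]
pans diff max 43
the job is handed in; nothing more can be done
```

I did both parts in the order asked and handed the job in at about 30 s, under the 51 s limit. I have no verdict back.

- **Tub:** The orange tub is stacked on the yellow one, turned the same way to within about 0.5°. The gripper stopped at the height expected for the feet fully in the recesses, with about 11 N peak force. The last two looks put it at (437.6, −277.6) mm and (438.7, −278.5) mm. The yellow tub was measured before stacking at (437.4, −277.5) mm in the wrist view and (438.5, −278.9) mm in the top view, so it did not visibly move.
- **Stencil:** I held it by the grip bar and slid it along the board, keeping its −x edge down and its nose on the pins. I then lowered it and let go. The last pictures show both pins up through the holes and the plate inside the printed outline. The hole centres measure 99.4 mm apart (100 mm nominal), 0.5 mm or less from the measured pins.
- **Bystanders:** The pans look unmoved in the top view (a small pixel difference remained, up to 43 of 255 levels). I did not measure the paperweight again at the end; the arm hid it in the last top view, but it never worked near there.
- **Disagreements:** The two stencil corners nearest the gripper came out about 166 mm apart instead of 160 mm. I read those pixels by hand next to the dark outline, so I put it down to misreading. The printed outline also measures about 189 × 170 mm, not 180 × 160 mm, so it seems to run about 5 mm outside the stencil; I lined the stencil up on the pins.

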